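# Load a second slotted weight onto the glue press

### The arm

A 6-joint arm with a two-finger parallel gripper is mounted at the origin on a cart in front of the work surface, level with it; the furniture and walls round the work are solid. World frame = base frame: x ahead of the robot, y to its left, z up, the work surface at z = 0. Lengths are in m, angles in rad, forces in N, time in s.
With the tool pointing down it reaches from about 0.4 to 0.825 m from the base axis. Payload 7 kg.
Tool frame: the origin (TCP) lies on the centre line of the jaws, within the pads' length; the fingertips stand 11 mm ahead of it and the grasp point (between the pads) lies 8 mm behind it; z points along the fingers, y is the direction in which the jaws open and shut (so a half turn about z gives the same grasp; the last joint's range is limited). The gripper opens to 88 mm and grips with 3 to 60 N. Pads are 19 mm wide; open, the fingers measure 130 mm over their backs; the gripper's body (78 mm by 193 mm) begins 47 mm behind the grasp point.
Start: joints at [0.288, 0.359, 0.012, 0, -1.224, -0.288], TCP at [0.675, -0, 0.238] pointing down, gripper open.
Joint ranges: [-3.07, 3.07], [-1.43, 2.12], [-1.02, 1.25], [-3.03, 1.67], [-3.05, -0], [-3.03, 3.03]. Speed limits (rad/s): [2.39, 2.39, 3.01, 3.14, 3.14, 3.14].

### API

Orientations are given as [roll, pitch, yaw] about the fixed x, y, z axes, in that order (R = Rz(yaw) Ry(pitch) Rx(roll)).
In Python, from station import * gives the robot as it stands.
- The arm moves only by the tool play_rows, never from a script. Its argument "targets" is a list of rows, each a list of 7 numbers: the turn, a rotation vector about the world's x, y, z in rad, then the shift along the world's x, y, z in m, then the opening, from 0 (shut) to 1 (fully open). A call has 1 to 12 rows; each row shifts and turns the pose as measured when the row begins; what a row does not reach is not made up. A row lasts 1/8 s, in which the tool goes at most 62.5 mm and 10.7 degrees, less where a joint would pass 70% of its speed; a pose out of reach is approached as far as the arm can. A call is refused whole if a number of a shift passes 0.0625 or a number of a turn 0.188, either way. A call with a gripper value outside its range is refused whole. The fingers move at their own pace and stop on an object; "grip_force" is the grip in N (left out, the last holds). Time passes only in rows, so rows that do not move let the fingers close. It gives the time, the measured TCP pose, the force and the opening at its end, in the units of the state.
- get_state(): the state, without advancing time (a new reading comes with each control period).
- grab_frame(name): name is "scene" or "side" or "wrist"; returns (picture, depth): 384x512x3 uint8, blue, green, red; 384x512 float32, m along the optical axis (not along the pixel's ray), 0 where there is no reading.
- camera_params(name): a dict with "camera_matrix" (3x3 intrinsics, pixels), "dist" ([k1, k2, p1, p2, k3] as OpenCV has them; the pictures are not rectified), "extrinsics" (4x4, takes a point from world to camera coordinates); the wrist camera has in their place "hand_eye" (4x4, takes a point from camera to tool coordinates, whose origin is the TCP and whose axes are the flange's). Camera axes: x right, y up, looking along -z (the intrinsics and any distortion apply to the point x, -y, -z); pixel columns grow to the right and rows downward; lengths in m; the calibration is good to about 2 mm. A picture is of the moment at which its call begins: read the wrist's pose just before it. camera_params takes no time and is no camera call.
- job_done(): hands the job in, once; it reports no verdict.
The state is a dict: "t": time; "q": joint angles; "qd": joint speeds; "joint_efforts": joint torques, N m; "eef_pos": TCP position; "ee_rot": TCP orientation; "force": force on the tool from outside, world axes, zero at the start; "moment": the same for the moment, N m; "width": finger opening in m.
Only numpy, scipy, OpenCV 4.12 (cv2) and the standard library are available. Lean on these libraries where they do the work, as an engineer would, in place of code of your own. Each camera call takes 0.05 s, during which the arm holds its last target.

### The job

The glue joint in the little press needs more weight: pick up the spare slotted weight from the bench, slide it in sideways between the collar and the brass cap of the press's stem, and let it down so that it drops over the collar and lies flat on the weight already loaded. Its slot must point to the side opposite to the slot of the loaded weight. Leave the loaded weight, the glue bottle, the cup and the sanding block where they are, and let go of everything at the end.

Things in the scene. Friction and masses are not known exactly. Their poses are not given: they have to be found in the camera images.
- press: glue press fixed to the back board of the bench (which stands 5 mm above the front planks, so at z = 0.005): dark wooden board 170 x 160 mm, on it two glued bone slips under a round dark steel platen 124 mm across. Origin: middle of the board's underside, z up. Above the origin: board top 28 mm, platen top 50 mm. A steel stem stands on the platen
- press_over (a point): point 76 mm straight above the press's origin, NOT the stem: the platen floats, so the stem stands up to 6 mm off it in the press's x and y; feel for it. Stem: 14 mm thick; collar 26 mm across, top edge bevelled, from 69.5 to 76 mm above the press's origin; brass cap 30 mm across from 117 to 128 mm, too wide for the slots
- loaded_weight: slotted steel weight lying loose on the platen below the collar, of the same make as the spare one; its top is 68 mm above the press's origin. Origin: disc centre on the underside; x out of the slot's open end (roughly to the robot, within 50 degrees), z up. It is not fully home: the stem stands 0 to 12 mm from its origin along +x, within 1 mm across
- spare_weight: slotted steel weight to load, flat on the back board: disc 90 mm across, 18 mm thick, 0.3 to 0.5 kg. Origin: disc centre on the underside; x points out of the slot's open end, z up. Slot 18 mm wide; its round end has radius 9 mm about the origin's axis. In the underside, a round recess 31 mm across, 10 mm deep about the origin takes the collar
- spare_weight_mouth (a point): middle of the open end of the spare weight's slot: 45 mm from its origin along +x, 9 mm above the underside. The slot widens from 18 to 27 mm over its last 10 mm
- spare_weight_lug (a point): middle of the top of the spare weight's upright lug, for lifting it: 63 mm from its origin along -x, 46 mm above the underside. Lug 12 mm thick (across y), 30 mm long (x from -78 to -48 mm), standing on a tongue 8 mm thick and 26 mm wide that sticks out of the rim opposite to the slot to x = -79 mm
- sanding_block: cork and paper sanding block, 45 x 88 x 26 mm, lying loose; origin at the centre of its underside. Leave it alone
- glue_bottle: small white glue bottle, 33 x 41 x 118 mm, standing loose; origin at the centre of its underside. Leave it standing
- cup_mid: oval bone cup with a black foot, 88 x 114 x 108 mm, standing loose; origin at the centre of its underside. Leave it standing

How it is judged:
At the end, for the whole second after the job is handed in: The spare weight lies flat (0.05 rad) on the loaded one, over the collar: underside 65 to 71 mm above the press's origin, centre within 14 mm of the press's; slot opposite to the loaded weight's (within 0.5 rad); both at rest (z of spare_weight in the frame of press between 0.065 and 0.071 m and horizontal distance between spare_weight and press below 0.014 m and angle between spare_weight's own z axis and vertical below 0.05 rad and angle between the x axis of spare_weight and the x axis of loaded_weight, either way round below 0.5 rad and x of spare_weight_mouth in the frame of loaded_weight below -0.015 m and linear speed of each of spare_weight, loaded_weight below 0.02 m/s); the robot touches nothing.
It fails at once if the loaded weight is shoved more than 15 mm from its place (distance of loaded_weight from where it was at the start of the episode above 0.015 m).
It fails at once if the sanding block is moved more than 30 mm (distance of sanding_block from where it was at the start of the episode above 0.03 m).
It fails at once if the glue bottle is moved more than 30 mm (distance of glue_bottle from where it was at the start of the episode above 0.03 m).
It fails at once if the cup is moved more than 30 mm (distance of cup_mid from where it was at the start of the episode above 0.03 m).
It also fails if it takes over 42 s, if anything falls off the work surface, if the arm or the gripper's body presses on something with over 40 N, if the wrist force passes 120 N, or if a joint passes its speed limit or range.

## Working session

There is one attempt and no reset: what is moved stays moved. The work goes in short steps, Python scripts to look and compute and a tool call to move; the robot and the scene stay as the last step left them, time stands still between calls to the robot, and variables do not carry over. Pictures are saved under pics/ and viewed, and the job is handed in when it is done.

Besides the shell and the picture viewer there is one more tool, called after ">>>" as name(argument=value, ...) on one line, values as JSON. play_rows: Moves the arm, as the interface text tells. Its arguments: {"type":"object","properties":{"targets":{"type":"array","items":{"type":"array","items":{"type":"number"}}},"grip_force":{"type":"number"}},"required":["targets"]}

```bash
mkdir -p pics
cat > h.py <<'E'
from station import *
import numpy as np, cv2
def cam2world(name, st=None):
    p=camera_params(name)
    if name=='wrist':
        from scipy.spatial.transform import Rotation as R
        T=np.eye(4);T[:3,:3]=R.from_euler('xyz',st['ee_rot']).as_matrix();T[:3,3]=st['eef_pos']
        return p,T@np.array(p['hand_eye'])
    return p,np.linalg.inv(np.array(p['extrinsics']))
def ray(name,uv,st=None):
    p,T=cam2world(name,st)
    n=cv2.undistortPoints(np.array(uv,float).reshape(-1,1,2),np.array(p['camera_matrix']),np.array(p['dist'])).reshape(-1,2)
    d=np.c_[n[:,0],-n[:,1],-np.ones(len(n))]
    return T[:3,3],d@T[:3,:3].T
def onplane(name,uv,z,st=None):
    o,d=ray(name,uv,st); return o+d*((z-o[2])/d[:,2])[:,None]
def cloud(name,depth,st=None):
    h,w=depth.shape; v,u=np.mgrid[:h,:w]
    o,d=ray(name,np.c_[u.ravel(),v.ravel()],st)
    return (o+d*depth.reshape(-1,1)).reshape(h,w,3)
E
python3 - <<'E'
from h import *
s=get_state();print(s)
for n in ['scene','side','wrist']:
    s=get_state();im,d=grab_frame(n);cv2.imwrite(f'pics/{n}0.png',im);np.savez(f'{n}0.npz',im=im,d=d)
    p,T=cam2world(n,s);print(n,T.round(3).tolist(),p['camera_matrix'],p['dist'])
import json;json.dump({k:np.array(v).tolist() for k,v in s.items()},open('s0.json','w'))
E
```

```text
{'t': 0.0, 'q': array([ 2.88072254e-01,  3.59418031e-01,  1.10586348e-02, -3.60198999e-04,
       -1.22408795e+00, -2.88131430e-01]), 'qd': array([ 5.82747973e-05, -4.77436737e-04,  9.32438902e-04, -1.74401817e-03,
        9.88964228e-05,  1.52610628e-03]), 'joint_efforts': array([-8.00930356e-04, -5.82726967e+01,  2.93058443e+01,  6.99745238e+00,
        6.93249181e-03, -2.06530804e-04]), 'eef_pos': array([ 6.74530865e-01, -4.00816405e-05,  2.36600616e-01]), 'ee_rot': array([ 3.13991347e+00, -1.44555572e-04, -1.57097806e+00]), 'force': array([ 0.00702987, -0.62027824, -0.46236213]), 'moment': array([-0.00615815, -0.04382155, -0.00919405]), 'width': 0.08768148552416924}
scene [[0.684, 0.517, -0.515, 0.139], [-0.729, 0.465, -0.502, -0.434], [-0.02, 0.718, 0.695, 0.694], [0.0, 0.0, 0.0, 1.0]] [[390.83785      0.         255.64241681]
 [  0.         390.83785    195.65635719]
 [  0.           0.           1.        ]] [-0.11700168  0.          0.          0.          0.        ]
side [[-0.907, 0.187, -0.378, 0.243], [-0.422, -0.402, 0.812, 0.702], [-0.0, 0.896, 0.444, 0.475], [0.0, 0.0, 0.0, 1.0]] [[350.31741061   0.         252.73193435]
 [  0.         350.31741061 188.11828222]
 [  0.           0.           1.        ]] [0.03028003 0.         0.         0.         0.        ]
wrist [[-1.0, -0.0, 0.001, 0.675], [0.0, -0.961, -0.275, -0.074], [0.001, -0.275, 0.961, 0.383], [0.0, 0.0, 0.0, 1.0]] [[316.81840532   0.         254.69161919]
 [  0.         316.81840532 186.51608699]
 [  0.           0.           1.        ]] [0.01662836 0.         0.         0.         0.        ]
```

View pics/scene0.png

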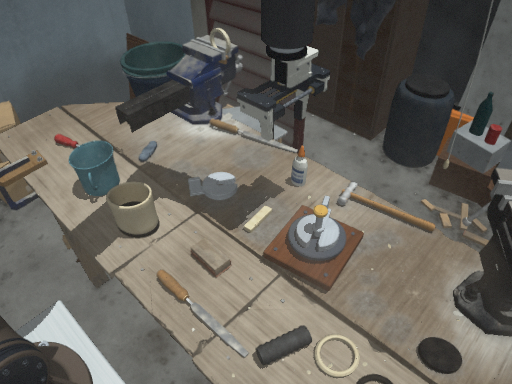

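View pics/side0.png

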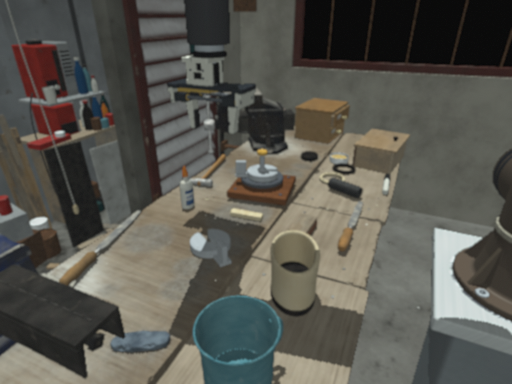

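View pics/wrist0.png

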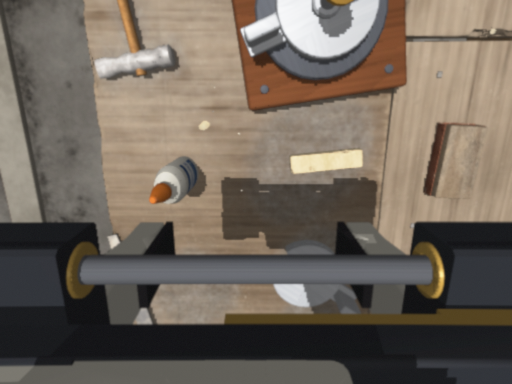

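Run:
```python
from h import *
a=np.load('scene0.npz');b=np.load('side0.npz');c=np.load('wrist0.npz')
def crop(im,x,y,w,h,k): return cv2.resize(im[y:y+h,x:x+w],None,fx=k,fy=k,interpolation=cv2.INTER_CUBIC)
cv2.imwrite('pics/c1.png',np.hstack([crop(a['im'],170,150,95,70,4),crop(a['im'],255,180,120,93,3)[:280,:,:]]) if 0 else crop(a['im'],170,140,200,150,4))
cv2.imwrite('pics/c2.png',crop(b['im'],170,130,140,140,4))
P=cloud('scene',a['d'])
for uv in [(215,185),(195,185),(225,180),(318,210),(318,240),(335,245),(300,170),(135,215),(210,260),(257,218)]:
    print('sc',uv,P[uv[1],uv[0]].round(4))
P=cloud('side',b['d'])
for uv in [(215,247),(198,243),(262,153),(240,170),(187,190)]:
    print('si',uv,P[uv[1],uv[0]].round(4))
```

```text
sc (215, 185) [0.5944 0.1536 0.023 ]
sc (195, 185) [0.5545 0.1839 0.0317]
sc (225, 180) [0.6274 0.1517 0.0192]
sc (318, 210) [ 0.6065 -0.1498  0.1333]
sc (318, 240) [ 0.6004 -0.1632  0.0565]
sc (335, 245) [ 0.6147 -0.1969  0.0545]
sc (300, 170) [0.7478 0.0027 0.0614]
sc (135, 215) [0.3727 0.1661 0.0775]
sc (210, 260) [ 0.4256 -0.0146  0.0264]
sc (257, 218) [ 0.5852 -0.0014  0.0193]
si (215, 247) [0.5813 0.1694 0.0223]
si (198, 243) [0.6227 0.1726 0.0226]
si (262, 153) [ 0.6059 -0.1385  0.1305]
si (240, 170) [ 0.6677 -0.1235  0.0737]
si (187, 190) [0.7488 0.0261 0.0601]
```

View pics/c1.png

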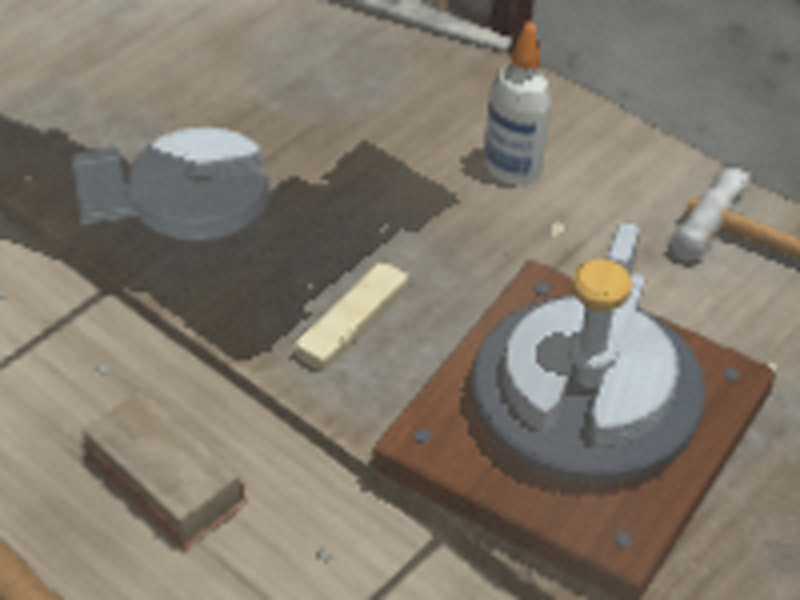

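View pics/c2.png

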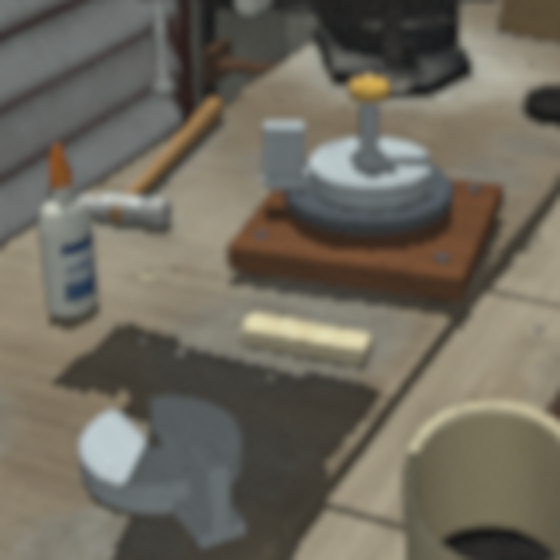

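Run:
```python
from h import *
for n in ['scene','side']:
    a=np.load(n+'0.npz');P=cloud(n,a['d']);ok=a['d']>0
    def sel(c,r,z0,z1):
        return P[ok&(np.hypot(P[...,0]-c[0],P[...,1]-c[1])<r)&(P[...,2]>z0)&(P[...,2]<z1)]
    def circ(p): 
        (c,r)=cv2.minEnclosingCircle(p[:,:2].astype(np.float32)*1000);return np.round(c,1),round(r,1)
    t=sel((.6,.165),.1,.017,.029);print(n,'spare top',len(t),circ(t),np.median(t[:,2]))
    l=sel((.6,.165),.12,.038,.06);print('lug',len(l),l.mean(0).round(4),cv2.minAreaRect(l[:,:2].astype(np.float32)*1000),l[:,2].max())
    c=sel((.6,-.15),.05,.128,.14);print('cap',len(c),c.mean(0).round(4),circ(c))
    t=sel((.6,-.15),.12,.068,.078);print('loaded top',len(t),circ(t))
    t=sel((.6,-.15),.12,.051,.059);print('platen',len(t),circ(t))
    t=sel((.6,-.15),.15,.029,.037);print('board',len(t),cv2.minAreaRect(t[:,:2].astype(np.float32)*1000))
    # rasters top-down
    for nm,c in [('sp',(.6,.165)),('pr',(.61,-.16))]:
        img=np.zeros((480,480,3),np.uint8)
        m=ok&(abs(P[...,0]-c[0])<.12)&(abs(P[...,1]-c[1])<.12)&(P[...,2]>-.01)
        q=P[m];col=a['im'][m];o=np.argsort(q[:,2])
        for (x,y,z),k in zip(q[o],col[o]):
            u=int(240-(y-c[1])*2000);v=int(240-(x-c[0])*2000)
            h=int(np.clip(z*1200,0,179));cc=cv2.cvtColor(np.uint8([[[h,255,255]]]),cv2.COLOR_HSV2BGR)[0,0].tolist()
            cv2.circle(img,(u,v),3,cc,-1)
        cv2.imwrite(f'pics/td_{n}_{nm}.png',img)
a=[np.vstack([cv2.imread(f'pics/td_{n}_{m}.png') for m in ['sp','pr']]) for n in ['scene','side']]
cv2.imwrite('pics/td.png',cv2.resize(np.hstack(a),(600,600)))
```

```text
scene spare top 684 (array([593. , 161.8]), 61.1) 0.023454542778815646
lug 82 [0.5531 0.1848 0.0479] ((554.605224609375, 186.73573303222656), (14.230173110961914, 29.625415802001953), 56.60785675048828) 0.05378734083088177
cap 136 [ 0.6102 -0.1526  0.1325] (array([ 611.9, -151.1]), 14.9)
loaded top 864 (array([ 625.7, -146.2]), 60.4)
platen 920 (array([ 611.9, -151.8]), 63.1)
board 2308 ((608.8273315429688, -150.00473022460938), (170.7935028076172, 159.85244750976562), 8.721195220947266)
side spare top 670 (array([591.1, 161.5]), 61.3) 0.02254685274267379
lug 93 [0.5521 0.1907 0.047 ] ((555.0618896484375, 187.18231201171875), (11.952528953552246, 33.06514358520508), 53.35215377807617) 0.0522171374748443
cap 38 [ 0.6109 -0.1464  0.1318] (array([ 611.7, -148.6]), 14.6)
loaded top 328 (array([ 623.9, -143. ]), 59.5)
platen 266 (array([ 618.7, -146.3]), 69.1)
board 792 ((608.1356201171875, -148.51760864257812), (168.8286895751953, 161.01007080078125), 8.473740577697754)
```

View pics/td.png

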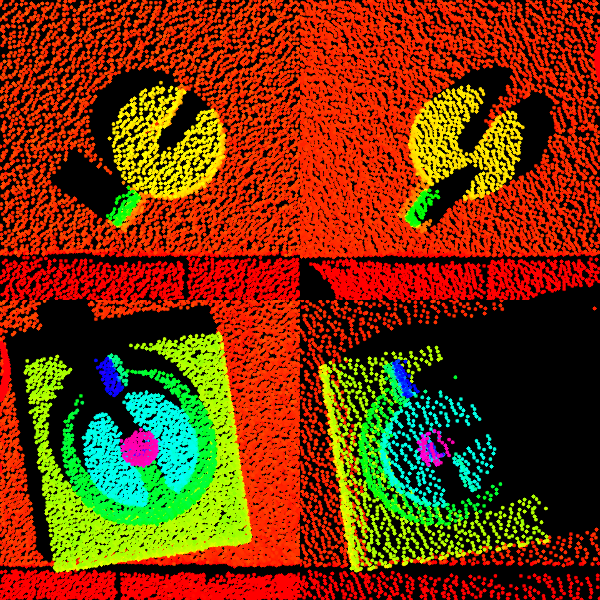

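Run:
```python
from h import *
for nm,c0,ld,zt in [('spare',(.608,.153),(-.0535,.034),.023),('loaded',(.6155,-.152),(.0545,.022),.073)]:
    A=[]
    for n in ['scene','side']:
        a=np.load(n+'0.npz');P=cloud(n,a['d']);ok=a['d']>0
        q=P[ok&(abs(P[...,2]-zt)<.004)];A.append(q)
        u=np.array(ld)/np.hypot(*ld)
        r=q[:,:2]-c0;k=(np.hypot(*r.T)<.049)&(r@u<.040)
        print(nm,n,cv2.minEnclosingCircle((q[k,:2]*1000).astype(np.float32)))
        l=P[ok&(abs(P[...,2]-zt-.018)<.012)];r=l[:,:2]-c0;k=(r@u>.042)&(r@u<.085)&(abs(r@[-u[1],u[0]])<.02)
        l=l[k];print('  lug',len(l),cv2.minAreaRect((l[:,:2]*1000).astype(np.float32)), l[l[:,2]>zt+.024].mean(0))
    # slot axis: disc points, gap on the mouth side
    q=np.vstack(A);r=q[:,:2]-c0;al=-(r@u);ac=r@[-u[1],u[0]]
    for s in (.02,.028,.034):
        k=(abs(al-s)<.004);m=k&(ac<0)&(ac>-.04);p=k&(ac>0)&(ac<.04)
        print('  gap at',s,np.percentile(ac[m],98).round(4),np.percentile(ac[p],2).round(4))
```

```text
spare scene ((607.8159790039062, 150.8491668701172), 46.277587890625)
  lug 109 ((554.632080078125, 186.7257537841797), (14.400337219238281, 29.555252075195312), 54.389671325683594) [0.55468158 0.18530051 0.0509064 ]
spare side ((606.0894165039062, 151.0559844970703), 46.00785446166992)
  lug 126 ((555.0469970703125, 187.16900634765625), (11.96252155303955, 33.06318664550781), 53.45683288574219) [0.553369   0.18872124 0.05009914]
  gap at 0.02 -0.0072 0.0133
  gap at 0.028 -0.0054 0.0124
  gap at 0.034 -0.0065 0.0128
loaded scene ((612.0675048828125, -152.28433227539062), 46.177825927734375)
  lug 63 ((669.2415161132812, -127.30109405517578), (31.208139419555664, 11.88711929321289), 23.160568237304688) [ 0.66762444 -0.12818975  0.10085369]
loaded side ((610.7151489257812, -150.42138671875), 45.41545486450195)
  lug 85 ((667.3817749023438, -123.73065185546875), (28.990449905395508, 11.075902938842773), 22.03826332092285) [ 0.66699815 -0.12447292  0.0997185 ]
  gap at 0.02 -0.0068 0.0106
  gap at 0.028 -0.0074 0.0108
  gap at 0.034 -0.0063 0.0114
```

Run:
```python
from h import *
a=np.load('scene0.npz');P=cloud('scene',a['d'])
b=np.load('side0.npz');Q=cloud('side',b['d'])
for nm,p in(('sc',P[175:245,95:165].reshape(-1,3)),('si',Q[225:315,262:330].reshape(-1,3))):
    q=p[(p[:,2]>.03)&(p[:,2]<.13)];print(nm,np.percentile(q,[1,50,99],0).round(3))
# tall things near work
for nm,p in(('sc',P.reshape(-1,3)),('si',Q.reshape(-1,3))):
    q=p[(p[:,2]>.07)&(p[:,2]<.4)&(p[:,0]>.35)&(p[:,0]<.85)&(p[:,1]>-.3)&(p[:,1]<.4)]
    h=np.unique((q[:,:2]/.03).round().astype(int),axis=0,return_counts=True)
    print(nm,[(round(x*.03,2),round(y*.03,2),int(k)) for (x,y),k in zip(*h) if k>4])
```

```text
sc [[0.347 0.156 0.031]
 [0.391 0.211 0.07 ]
 [0.432 0.365 0.107]]
si [[0.346 0.161 0.032]
 [0.388 0.218 0.073]
 [0.431 0.36  0.106]]
sc [(np.float64(0.36), np.float64(0.15), 14), (np.float64(0.36), np.float64(0.18), 177), (np.float64(0.36), np.float64(0.21), 23), (np.float64(0.36), np.float64(0.24), 47), (np.float64(0.36), np.float64(0.27), 25), (np.float64(0.36), np.float64(0.36), 90), (np.float64(0.36), np.float64(0.39), 65), (np.float64(0.39), np.float64(0.15), 180), (np.float64(0.39), np.float64(0.24), 17), (np.float64(0.39), np.float64(0.27), 116), (np.float64(0.39), np.float64(0.36), 134), (np.float64(0.42), np.float64(0.15), 70), (np.float64(0.42), np.float64(0.18), 49), (np.float64(0.42), np.float64(0.21), 91), (np.float64(0.42), np.float64(0.24), 149), (np.float64(0.42), np.float64(0.36), 104), (np.float64(0.45), np.float64(0.36), 32), (np.float64(0.45), np.float64(0.39), 16), (np.float64(0.57), np.float64(-0.18), 19), (np.float64(0.57), np.float64(-0.15), 77), (np.float64(0.57), np.float64(-0.12), 37), (np.float64(0.57), np.float64(-0.03), 135), (np.float64(0.57), np.float
[... 2811 characters left out ...]
p.float64(-0.15), 10), (np.float64(0.66), np.float64(-0.12), 96), (np.float64(0.66), np.float64(-0.03), 132), (np.float64(0.66), np.float64(0.0), 189), (np.float64(0.66), np.float64(0.03), 426), (np.float64(0.69), np.float64(-0.12), 22), (np.float64(0.69), np.float64(-0.03), 29), (np.float64(0.69), np.float64(0.0), 28), (np.float64(0.69), np.float64(0.03), 426), (np.float64(0.72), np.float64(-0.03), 26), (np.float64(0.72), np.float64(0.0), 334), (np.float64(0.72), np.float64(0.03), 403), (np.float64(0.75), np.float64(0.0), 62), (np.float64(0.75), np.float64(0.03), 360), (np.float64(0.78), np.float64(-0.03), 5), (np.float64(0.78), np.float64(0.0), 8), (np.float64(0.78), np.float64(0.03), 19)]
```

>>> play_rows(targets=[[0,0,0.16,-0.02,0.031,-0.015,1],[0,0,0.16,-0.02,0.031,-0.015,1],[0,0,0.16,-0.02,0.031,-0.015,1],[0,0,0.16,-0.02,0.031,-0.015,1],[0,0,0.16,-0.02,0.031,-0.015,1],[0,0,0.16,-0.018,0.031,-0.015,1],[0,0,0,0,0,0,1],[0,0,0,0,0,0,1]])

```text
t: 1.15
eef_pos: [0.5519, 0.1899, 0.1422]
ee_rot: [3.138, 0.001, -0.582]
force: [-0.2, -0.4, 0.4]
width: 0.0877
```

Run:
```python
from h import *
s=get_state();im,d=grab_frame('wrist');cv2.imwrite('pics/w1.png',im)
P=cloud('wrist',d,s);q=P[(d>0)&(P[...,2]>.042)&(P[...,2]<.058)&(np.hypot(P[...,0]-.555,P[...,1]-.187)<.035)]
print(s['eef_pos'],s['ee_rot'],len(q))
if len(q)>5:print(cv2.minAreaRect((q[:,:2]*1000).astype(np.float32)),q.mean(0))
q=P[(d>0)&(abs(P[...,2]-.023)<.005)&(np.hypot(P[...,0]-.607,P[...,1]-.151)<.055)]
print(len(q),cv2.minEnclosingCircle((q[:,:2]*1000).astype(np.float32)))
```

```text
[0.55185688 0.18985685 0.14215805] [ 3.13777083e+00  1.19545277e-03 -5.81748241e-01] 557
((556.0225219726562, 185.9774627685547), (12.005499839782715, 29.3875789642334), 56.63043975830078) [0.55675855 0.18522695 0.04979152]
8226 ((604.8980102539062, 152.445068359375), 47.38908386230469)
```

View pics/w1.png

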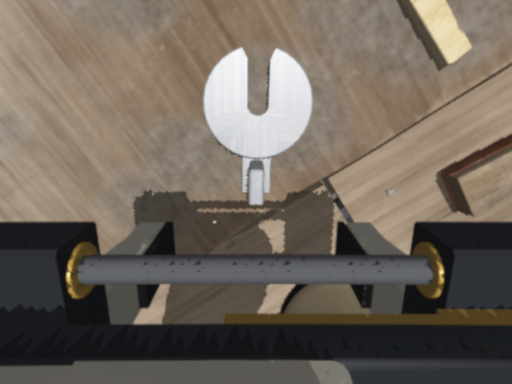

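>>> play_rows(targets=[[0,0,0,0.0055,-0.005,-0.02,1],[0,0,0,0,0,-0.03,1],[0,0,0,0,0,-0.03,1],[0,0,0,0,0,-0.015,1],[0,0,0,0,0,0,1],[0,0,0,0,0,0,1]])

```text
t: 1.95
eef_pos: [0.5622, 0.1818, 0.0483]
ee_rot: [-3.14, -0.002, -0.592]
force: [-0.5, -0.2, 1.9]
width: 0.0876
```

>>> play_rows(targets=[[0,0,0,-0.004,0.003,-0.01,1],[0,0,0,0,0,-0.008,1],[0,0,0,0,0,0,1],[0,0,0,0,0,0,1]])

```text
t: 2.45
eef_pos: [0.5588, 0.1859, 0.0311]
ee_rot: [-3.136, -0.003, -0.592]
force: [0.0, 0.9, -0.1]
width: 0.0877
```

>>> play_rows(targets=[[0,0,0,-0.001,-0.001,-0.004,1],[0,0,0,0,0,0,1],[0,0,0,0,0,0,0],[0,0,0,0,0,0,0],[0,0,0,0,0,0,0],[0,0,0,0,0,0,0],[0,0,0,0,0,0,0],[0,0,0,0,0,0,0]], grip_force=60)

```text
t: 3.45
eef_pos: [0.5582, 0.185, 0.0274]
ee_rot: [-3.136, -0.004, -0.592]
force: [-0.6, -0.2, -0.7]
width: 0.0333
```

>>> play_rows(targets=[[0,0,0,0,0,0,0],[0,0,0,0,0,0,0],[0,0,0,0,0,0,0],[0,0,0,0,0,0,0],[0,0,0,0,0,0,0],[0,0,0,0,0,0,0]])

```text
t: 4.2
eef_pos: [0.5577, 0.1847, 0.0274]
ee_rot: [-3.137, -0.003, -0.592]
force: [-0.8, 0.2, 1.0]
width: 0.012
```

>>> play_rows(targets=[[0,0,0,0,0,0.01,0],[0,0,0,0,0,0.02,0],[0,0,0,0,0,0.03,0],[0,0,0,0,0,0.03,0],[0,0,0,0,0,0.02,0],[0,0,0,0,0,0,0],[0,0,0,0,0,0,0]])

```text
t: 5.08
eef_pos: [0.5545, 0.1834, 0.1392]
ee_rot: [-3.141, 0.001, -0.594]
force: [0.6, 0.2, -4.1]
width: 0.0118
```

```bash
cat >> h.py <<'E'
from scipy.spatial.transform import Rotation as R
def weightpose(name='pics/x.png'):
    """plane & centre of held weight's top from the wrist camera"""
    s=get_state();im,d=grab_frame('wrist');cv2.imwrite(name,im)
    P=cloud('wrist',d,s)
    tcp=s['eef_pos'];M=R.from_euler('xyz',s['ee_rot']).as_matrix()
    L=(P-tcp)@M  # tool coords: x towards disc
    k=(d>0)&(L[...,0]>.02)&(L[...,0]<.115)&(abs(L[...,1])<.05)&(abs(L[...,2]-.002)<.02)
    q=L[k]; 
    for _ in range(3):
        c,*_r=np.linalg.lstsq(np.c_[q[:,:2],np.ones(len(q))],q[:,2],rcond=None)
        r=q[:,2]-np.c_[q[:,:2],np.ones(len(q))]@c;q=q[abs(r)<.0025]
    print('t',s['t'],'tcp',tcp.round(4),'rot',s['ee_rot'].round(4),'F',s['force'].round(1),'M',s['moment'].round(2),'w',round(s['width'],4))
    print('n',len(q),'tool-plane slopes dz/dx,dz/dy',c[:2].round(4),'z0',c[2].round(4))
    n=M@np.array([-c[0],-c[1],1]);n/=np.linalg.norm(n);n*=np.sign(n[2]);print('world normal',n.round(4))
    cc,r=cv2.minEnclosingCircle((q[q[:,0]>.03][:,:2]*1000).astype(np.float32));print('circ tool',np.round(cc,1),r)
    ct=np.array([cc[0]/1000,cc[1]/1000,0]);ct[2]=c[0]*ct[0]+c[1]*ct[1]+c[2]
    print('centre top world',(tcp+M@ct).round(4), 'nominal x=.061 underside z', (tcp+M@ct)[2]-.018)
    return s,im,d,P
E
python3 -c "
from h import *
weightpose('pics/w2.png')"
```

```text
t 5.075 tcp [0.5545 0.1834 0.1392] rot [-3.1406e+00  1.0000e-03 -5.9360e-01] F [ 0.6  0.2 -4.1] M [0.08 0.27 0.01] w 0.0118
n 23290 tool-plane slopes dz/dx,dz/dy [ 0.0049 -0.0007] z0 0.005
world normal [ 0.0047 -0.0035  1.    ]
circ tool [60.2  0.2] 45.14751052856445
centre top world [0.6043 0.1496 0.1338] nominal x=.061 underside z 0.11579107504996415
```

View pics/w2.png

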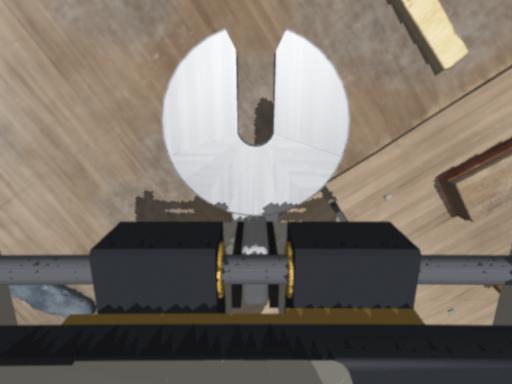

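>>> play_rows(targets=[[0,0,0,0,0,0.025,0],[0,0,0.1,-0.01,-0.02,0.01,0],[0,0,0.15,-0.01,-0.035,0,0],[0,0,0.15,-0.01,-0.04,0,0],[0,0,0.15,-0.01,-0.04,0,0],[0,0,0.15,-0.01,-0.04,0,0],[0,0,0.15,-0.01,-0.04,0,0],[0,0,0.1,-0.005,-0.04,0,0],[0,0,0.03,0,-0.04,0,0],[0,0,0,0,-0.035,0,0],[0,0,0,0,-0.02,0,0],[0,0,0,0,0,0,0]])

```text
t: 6.62
eef_pos: [0.4788, -0.1784, 0.1608]
ee_rot: [3.138, 0.021, 0.421]
force: [-1.0, 0.5, -4.5]
width: 0.0116
```

```bash
python3 -c "
from h import *
weightpose('pics/w3.png')"
```

```text
t 6.625 tcp [ 0.4788 -0.1784  0.1608] rot [3.1375 0.0209 0.4209] F [-1.   0.5 -4.5] M [-0.16  0.14  0.02] w 0.0116
n 23283 tool-plane slopes dz/dx,dz/dy [ 0.0049 -0.0007] z0 0.005
world normal [0.0216 0.0149 0.9997]
circ tool [60.1  0.2] 45.1590461730957
centre top world [ 0.5336 -0.1541  0.1542] nominal x=.061 underside z 0.13623407943010896
```

>>> play_rows(targets=[[0.012,-0.018,-0.01,0.005,-0.022,0,0],[0,0,0,0,0,-0.02,0],[0,0,0,0,0,-0.018,0],[0,0,0,0,0,0,0],[0,0,0,0,0,0,0]])

```text
t: 7.3
eef_pos: [0.4838, -0.1969, 0.1207]
ee_rot: [-3.14, 0.001, 0.415]
force: [0.0, 0.1, -3.9]
width: 0.012
```

Run:
```python
from h import *
s,im,d,P=weightpose('pics/w4.png')
for n,dd,PP in [('wrist',d,P)]:
    c=PP[(dd>0)&(abs(PP[...,2]-.133)<.004)&(np.hypot(PP[...,0]-.611,PP[...,1]+.15)<.03)]
    if len(c)>10: print('cap',len(c),cv2.minEnclosingCircle((c[:,:2]*1000).astype(np.float32)),c.mean(0))
for n in ['scene','side']:
    im,d=grab_frame(n);cv2.imwrite(f'pics/{n}4.png',im)
```

```text
t 7.3 tcp [ 0.4838 -0.1969  0.1207] rot [-3.1404e+00  1.2000e-03  4.1490e-01] F [ 0.   0.1 -3.9] M [-0.25  0.19  0.07] w 0.012
n 23299 tool-plane slopes dz/dx,dz/dy [ 0.005  -0.0008] z0 0.005
world normal [0.0058 0.0021 1.    ]
circ tool [60.   0.3] 45.180381774902344
centre top world [ 0.5389 -0.173   0.1154] nominal x=.061 underside z 0.09736139761542832
```

View pics/w4.png

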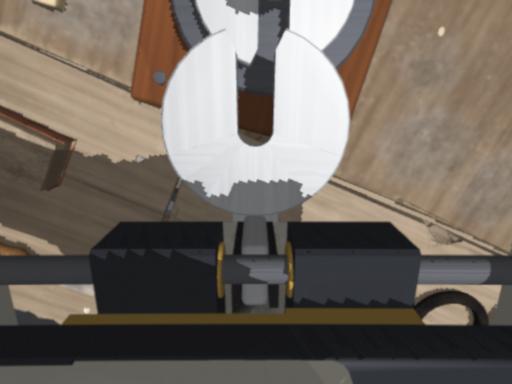

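View pics/scene4.png

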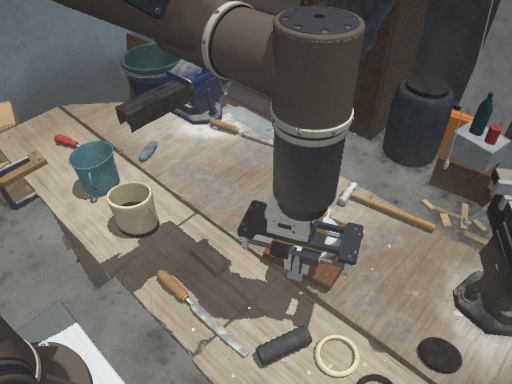

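>>> play_rows(targets=[[0,0,0,0.003,-0.006,-0.004,0],[0,0,0,0,0,0,0],[0,0,0,0.008,0.004,0,0],[0,0,0,0,0,0,0],[0,0,0,0,0,0,0]])

```text
t: 8.07
eef_pos: [0.4965, -0.1994, 0.1177]
ee_rot: [-3.142, -0.001, 0.414]
force: [-0.8, -0.3, -3.1]
width: 0.0117
```

Run:
```python
from h import *
s,im,d,P=weightpose('pics/w5.png')
c=P[(d>0)&(P[...,2]>.118)&(P[...,2]<.14)&(np.hypot(P[...,0]-.611,P[...,1]+.15)<.03)]
print(len(c),c.mean(0) if len(c) else 0)
im2,_=grab_frame('side');cv2.imwrite('pics/side5.png',cv2.resize(im2[110:240,180:340],None,fx=4,fy=4))
```

```text
t 8.075 tcp [ 0.4965 -0.1994  0.1177] rot [-3.1416e+00 -1.3000e-03  4.1440e-01] F [-0.8 -0.3 -3.1] M [-0.22  0.23 -0.02] w 0.0117
n 23286 tool-plane slopes dz/dx,dz/dy [ 0.0049 -0.001 ] z0 0.005
world normal [0.0029 0.0024 1.    ]
circ tool [60.1  0.3] 45.141422271728516
centre top world [ 0.5516 -0.1754  0.1124] nominal x=.061 underside z 0.09444643684300517
0 0
```

View pics/w5.png

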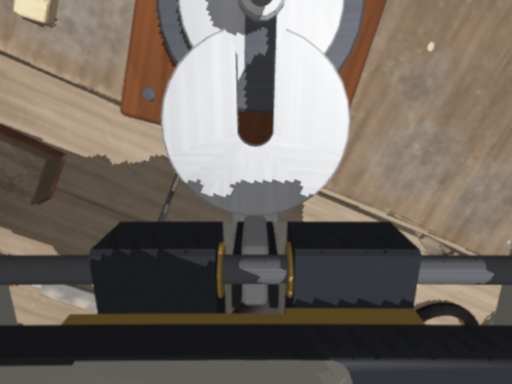

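View pics/side5.png

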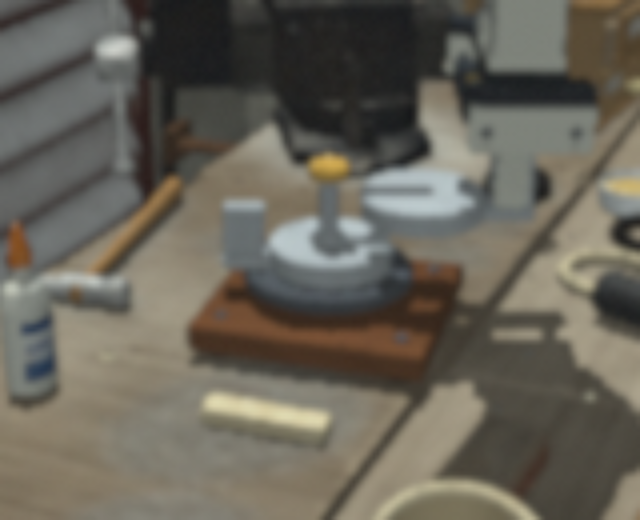

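Run:
```python
from h import *
im=cv2.imread('pics/w5.png')
cv2.imwrite('pics/w5c.png',cv2.resize(im[0:70,200:330],None,fx=6,fy=6,interpolation=cv2.INTER_CUBIC))
```

```text
(no output)
```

View pics/w5c.png

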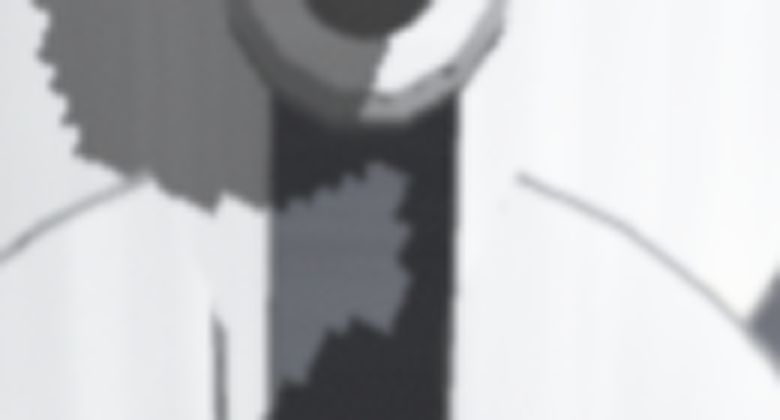

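Run:
```python
from h import *
s=get_state();print(s['eef_pos'],s['ee_rot'])
M=R.from_euler('xyz',s['ee_rot']).as_matrix()
for nm,uv,z in [('collarL',(238.5,0),.0775),('collarR',(284.2,0),.0775),('stemarcLow',(262,6.3),.081),('collar low',(261.5,20.5),.0775),('mouthL',(224.8,29),.1124),('mouthR',(286.2,29),.1124),('slotL',(237,69),.1124),('slotR',(274.5,69),.1124)]:
    p=onplane('wrist',[uv],z,s)[0];print(nm,p.round(4),((p-s['eef_pos'])@M).round(4))
```

```text
[ 0.49645807 -0.19942288  0.11771065] [ 3.14151175e+00 -1.46744895e-03  4.14334077e-01]
collarL [ 0.6052 -0.1426  0.0775] [ 0.1223 -0.0083  0.0404]
collarR [ 0.6148 -0.1645  0.0775] [0.1223 0.0156 0.0404]
stemarcLow [ 0.6067 -0.1553  0.081 ] [0.1186 0.004  0.0369]
collar low [ 0.6012 -0.1575  0.0775] [0.1127 0.0038 0.0404]
mouthL [ 0.5849 -0.1465  0.1124] [ 0.1022 -0.0128  0.0055]
mouthR [ 0.5957 -0.171   0.1124] [0.1022 0.0139 0.0055]
slotL [ 0.572  -0.1577  0.1124] [ 0.0859 -0.0078  0.0054]
slotR [ 0.5788 -0.1732  0.1124] [0.0859 0.0091 0.0054]
```

>>> play_rows(targets=[[0,0,0,0.001,-0.0025,-0.001,0],[0,0,0,0,0,0,0],[0,0,0,0.009,0.004,0,0],[0,0,0,0,0,0,0],[0,0,0,0,0,0,0]])

```text
t: 8.8
eef_pos: [0.5072, -0.1978, 0.1166]
ee_rot: [3.141, -0.001, 0.414]
force: [1.1, -0.1, -3.8]
width: 0.0119
```

Run:
```python
from h import *
s,im,d,P=weightpose('pics/w6.png')
cv2.imwrite('pics/w6c.png',cv2.resize(im[0:100,190:330],None,fx=5,fy=5,interpolation=cv2.INTER_CUBIC))
```

```text
t 8.8 tcp [ 0.5072 -0.1978  0.1166] rot [ 3.1415e+00 -1.4000e-03  4.1430e-01] F [ 1.1 -0.1 -3.8] M [-0.24  0.18 -0.  ] w 0.0119
n 17353 tool-plane slopes dz/dx,dz/dy [-0.0077 -0.0011] z0 0.0056
world normal [-0.0088 -0.0026  1.    ]
circ tool [59.3  0.1] 44.92089080810547
centre top world [ 0.5615 -0.174   0.1116] nominal x=.061 underside z 0.09356549652069866
```

View pics/w6c.png

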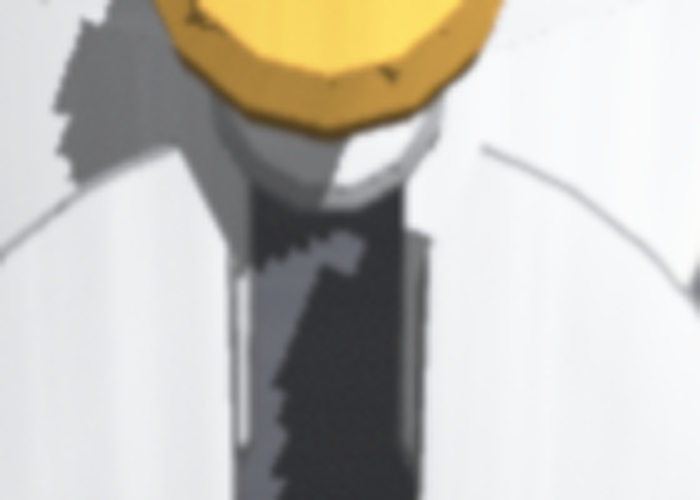

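>>> play_rows(targets=[[0,0,0,0.0092,0.004,0,0],[0,0,0,0,0,0,0],[0,0,0,0.0092,0.004,0,0],[0,0,0,0,0,0,0],[0,0,0,0,0,0,0]])

```text
t: 9.48
eef_pos: [0.5271, -0.1891, 0.1166]
ee_rot: [3.141, -0.002, 0.415]
force: [-0.6, 0.9, -4.9]
width: 0.0117
```

Run:
```python
from h import *
s,im,d,P=weightpose('pics/w7.png')
cv2.imwrite('pics/w7c.png',cv2.resize(im[0:130,180:340],None,fx=4,fy=4,interpolation=cv2.INTER_CUBIC))
```

```text
t 9.475 tcp [ 0.5271 -0.1891  0.1166] rot [ 3.1414e+00 -1.6000e-03  4.1450e-01] F [-0.6  0.9 -4.9] M [-0.2   0.22  0.05] w 0.0117
n 8091 tool-plane slopes dz/dx,dz/dy [-0.0273 -0.0012] z0 0.0065
world normal [-0.027  -0.0103  0.9996]
circ tool [56.3  0.1] 44.26457977294922
centre top world [ 0.5787 -0.1666  0.1118] nominal x=.061 underside z 0.09376186796844473
```

View pics/w7c.png

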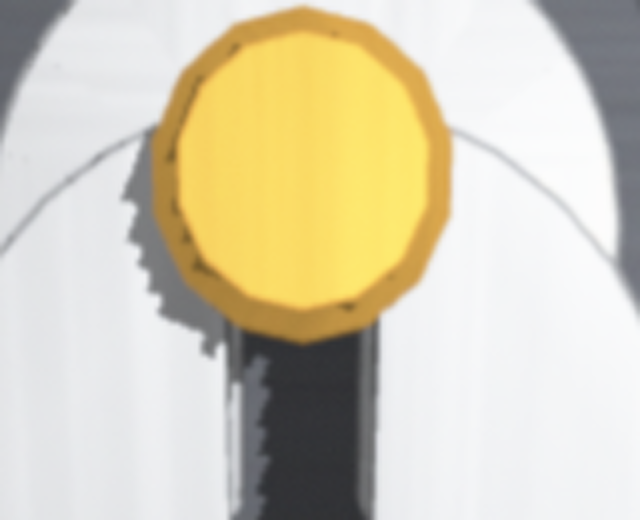

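>>> play_rows(targets=[[0,0,0,0.0092,0.004,0,0],[0,0,0,0,0,0,0],[0,0,0,0.0092,0.004,0,0],[0,0,0,0,0,0,0],[0,0,0,0.0046,0.002,0,0],[0,0,0,0,0,0,0],[0,0,0,0,0,0,0]])

```text
t: 10.4
eef_pos: [0.5517, -0.1785, 0.1166]
ee_rot: [3.141, -0.001, 0.414]
force: [-0.0, 0.2, -4.5]
width: 0.0113
```

Run:
```python
from h import *
s,im,d,P=weightpose('pics/w8.png')
cap=P[(d>0)&(abs(P[...,2]-.133)<.005)&(np.hypot(P[...,0]-.612,P[...,1]+.152)<.03)]
print(len(cap),cap.mean(0),cv2.minEnclosingCircle((cap[:,:2]*1000).astype(np.float32)))
M=R.from_euler('xyz',s['ee_rot']).as_matrix()
c=np.array(cv2.minEnclosingCircle((cap[:,:2]*1000).astype(np.float32))[0])/1000
print('cap in tool',(np.r_[c,.133]-s['eef_pos'])@M)
im2,_=grab_frame('side');cv2.imwrite('pics/side8.png',cv2.resize(im2[110:240,180:340],None,fx=4,fy=4))
```

```text
t 10.4 tcp [ 0.5517 -0.1785  0.1166] rot [ 3.1413e+00 -1.5000e-03  4.1440e-01] F [-0.   0.2 -4.5] M [-0.22  0.2  -0.03] w 0.0113
n 6106 tool-plane slopes dz/dx,dz/dy [-0.0157 -0.0002] z0 0.0053
world normal [-0.0159 -0.0065  0.9999]
circ tool [58.8  0.4] 43.850399017333984
centre top world [ 0.6057 -0.1552  0.1123] nominal x=.061 underside z 0.09426516197574708
4081 [ 0.61324785 -0.15161846  0.13198422] ((612.8084716796875, -151.80799865722656), 14.909747123718262)
cap in tool [ 0.0667106   0.00016079 -0.0163274 ]
```

View pics/w8.png

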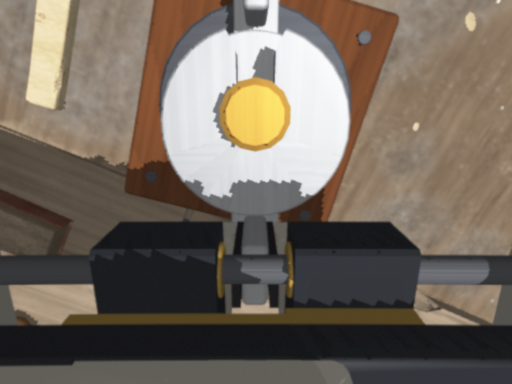

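View pics/side8.png

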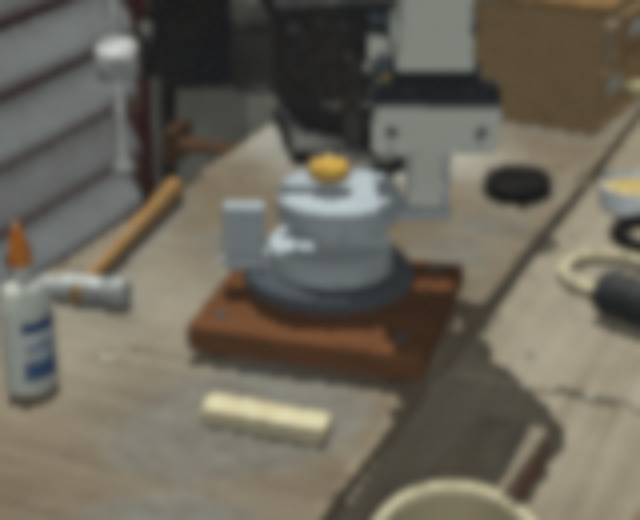

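>>> play_rows(targets=[[0,0,0,0.0055,0.0024,0,0],[0,0,0,0,0,0,0],[0,0,0,0,0,0,0],[0,0,0,0,0,-0.004,0],[0,0,0,0,0,0,0]])

```text
t: 11.12
eef_pos: [0.5574, -0.176, 0.1123]
ee_rot: [3.141, -0.002, 0.414]
force: [0.1, -0.5, -4.2]
width: 0.0116
```

```bash
cat > chk.py <<'E'
from h import *
s,im,d,P=weightpose('pics/tmp.png')
cap=P[(d>0)&(abs(P[...,2]-.133)<.005)&(np.hypot(P[...,0]-.612,P[...,1]+.152)<.03)]
c=np.array(cv2.minEnclosingCircle((cap[:,:2]*1000).astype(np.float32))[0])/1000
M=R.from_euler('xyz',s['ee_rot']).as_matrix()
print(c,'cap in tool',(np.r_[c,.133]-s['eef_pos'])@M,'underside',s['eef_pos'][2]-.0234)
E
python3 chk.py
```

```text
t 11.125 tcp [ 0.5574 -0.176   0.1123] rot [ 3.1414e+00 -1.6000e-03  4.1420e-01] F [ 0.1 -0.5 -4.2] M [-0.2   0.2   0.02] w 0.0116
n 20753 tool-plane slopes dz/dx,dz/dy [ 0.0051 -0.001 ] z0 0.005
world normal [0.0027 0.0025 1.    ]
circ tool [60.1  0.2] 45.04393005371094
centre top world [ 0.6125 -0.152   0.1071] nominal x=.061 underside z 0.08914062937137728
[ 0.61281128 -0.15177802] cap in tool [ 6.05269819e-02  9.43307346e-05 -2.05572012e-02] underside 0.08894643015695874
```

>>> play_rows(targets=[[0,0,0,0,0,-0.003,0],[0,0,0,0,0,0,0],[0,0,0,0,0,-0.003,0],[0,0,0,0,0,0,0],[0,0,0,0,0,-0.003,0],[0,0,0,0,0,0,0],[0,0,0,0,0,0,0]])

```text
t: 12.05
eef_pos: [0.5576, -0.1762, 0.103]
ee_rot: [3.141, -0.002, 0.414]
force: [1.3, -1.1, -4.0]
width: 0.0116
```

```bash
python3 chk.py
```

```text
t 12.05 tcp [ 0.5576 -0.1762  0.103 ] rot [ 3.141e+00 -1.900e-03  4.142e-01] F [ 1.3 -1.1 -4. ] M [-0.26  0.17  0.04] w 0.0116
n 20415 tool-plane slopes dz/dx,dz/dy [ 0.0034 -0.0004] z0 0.0051
world normal [0.001  0.0015 1.    ]
circ tool [65.2  0.4] 48.53219985961914
centre top world [ 0.6175 -0.1502  0.0978] nominal x=.061 underside z 0.07978715340693833
[ 0.61270746 -0.1519326 ] cap in tool [ 6.02379588e-02 -8.56855996e-06 -2.99168965e-02] underside 0.07956634359648532
```

>>> play_rows(targets=[[0,0,0,0,0,-0.003,0],[0,0,0,0,0,0,0],[0,0,0,0,0,-0.002,0],[0,0,0,0,0,0,0],[0,0,0,0,0,0,0]])

```text
t: 12.72
eef_pos: [0.5576, -0.1762, 0.0976]
ee_rot: [3.141, -0.002, 0.414]
force: [0.4, -0.4, -4.5]
width: 0.0115
```

```bash
python3 chk.py
```

```text
t 12.725 tcp [ 0.5576 -0.1762  0.0976] rot [ 3.141e+00 -2.000e-03  4.143e-01] F [ 0.4 -0.4 -4.5] M [-0.21  0.21  0.01] w 0.0115
n 19768 tool-plane slopes dz/dx,dz/dy [ 0.0046 -0.0006] z0 0.005
world normal [0.0019 0.0021 1.    ]
circ tool [62.3  0.1] 46.44477844238281
centre top world [ 0.6148 -0.1512  0.0925] nominal x=.061 underside z 0.07445981737048733
[ 0.61280322 -0.15192619] cap in tool [ 6.03225296e-02  4.43650156e-05 -3.52379293e-02] underside 0.07424029675621562
```

Still hanging free at about 1 mm above; last bit down to contact.

>>> play_rows(targets=[[0,0,0,0,0,-0.001,0],[0,0,0,0,0,0,0],[0,0,0,0,0,-0.0007,0],[0,0,0,0,0,0,0]])

```text
t: 13.28
eef_pos: [0.5577, -0.1762, 0.0959]
ee_rot: [3.141, -0.002, 0.414]
force: [0.1, -0.2, -3.9]
width: 0.0121
```

>>> play_rows(targets=[[0,0,0,0,0,-0.0008,0],[0,0,0,0,0,0,0],[0,0,0,0,0,0,0]])

```text
t: 13.65
eef_pos: [0.5578, -0.1762, 0.0957]
ee_rot: [3.141, -0.003, 0.414]
force: [-0.3, -0.0, -2.4]
width: 0.0121
```

>>> play_rows(targets=[[0,0,0,0,0,0,0.2],[0,0,0,0,0,0,0.3],[0,0,0,0,0,0,0.4],[0,0,0,0,0,0,0.5],[0,0,0,0,0,0,0.5],[0,0,0,0,0,0,0.5]])

```text
t: 14.4
eef_pos: [0.5597, -0.1764, 0.097]
ee_rot: [3.138, -0.006, 0.415]
force: [-0.5, -0.2, -0.0]
width: 0.0435
```

```bash
python3 chk.py; cp pics/tmp.png pics/w9.png
```

```text
t 14.4 tcp [ 0.5597 -0.1764  0.097 ] rot [ 3.1385 -0.006   0.415 ] F [-0.5 -0.2 -0. ] M [-0.16  0.03 -0.02] w 0.0435
n 18747 tool-plane slopes dz/dx,dz/dy [0.0047 0.0027] z0 0.0066
world normal [-1.3e-03 -2.0e-04  1.0e+00]
circ tool [60.5 -0.7] 46.16543197631836
centre top world [ 0.6147 -0.1514  0.0905] nominal x=.061 underside z 0.07248053129360836
[ 0.61265515 -0.1518085 ] cap in tool [ 0.05862439 -0.00105187 -0.03568124] underside 0.0735732527836017
```

View pics/w9.png

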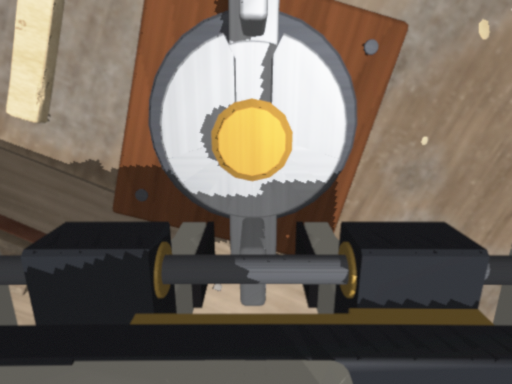

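>>> play_rows(targets=[[0,0,0,0,0,0.01,0.5],[0,0,0,0,0,0.03,0.5],[0,0,0,0,0,0.04,0.5],[0,0,0,-0.02,-0.01,0.03,0.5],[0,0,0,-0.03,-0.02,0.02,0.5],[0,0,0,0,0,0,0.5],[0,0,0,0,0,0,0.5],[0,0,0,0,0,0,0.5]])

```text
t: 15.45
eef_pos: [0.5086, -0.207, 0.2346]
ee_rot: [3.137, -0.007, 0.416]
force: [0.4, 0.1, 0.2]
width: 0.0438
```

Run:
```python
from h import *
s=get_state();print(s['t'],s['eef_pos'],s['force'],s['width'])
ims=[]
for n in ['wrist','side']:
    s=get_state();im,d=grab_frame(n);P=cloud(n,d,s)
    r=np.hypot(P[...,0]-.6125,P[...,1]+.152)
    q=P[(d>0)&(abs(P[...,2]-.091)<.006)&(r<.044)&(r>.02)]
    for _ in range(3):
        c=np.linalg.lstsq(np.c_[q[:,:2]-[.6125,-.152],np.ones(len(q))],q[:,2],rcond=None)[0];e=q[:,2]-np.c_[q[:,:2]-[.6125,-.152],np.ones(len(q))]@c;q=q[abs(e)<.003]
    print(n,len(q),'slopes',c[:2],'top z',c[2],'underside above press',c[2]-.018-.005,cv2.minEnclosingCircle((q[:,:2]*1000).astype(np.float32)))
    cv2.imwrite(f'pics/{n}F.png',im);ims.append(im)
cv2.imwrite('pics/F.png',np.hstack([cv2.resize(ims[0],(400,300)),cv2.resize(ims[1][110:240,190:340],(400,300))]))
```

```text
15.45 [ 0.5086233  -0.20698564  0.23463503] [0.41711113 0.10522634 0.19569134] 0.043778231922948156
wrist 6155 slopes [-0.00067725 -0.0007889 ] top z 0.0905025378504676 underside above press 0.06750253785046759 ((612.467041015625, -152.00660705566406), 43.981414794921875)
side 198 slopes [-0.00784778 -0.0028675 ] top z 0.0904263034655429 underside above press 0.06742630346554289 ((612.4379272460938, -151.89761352539062), 43.64409637451172)
```

View pics/F.png

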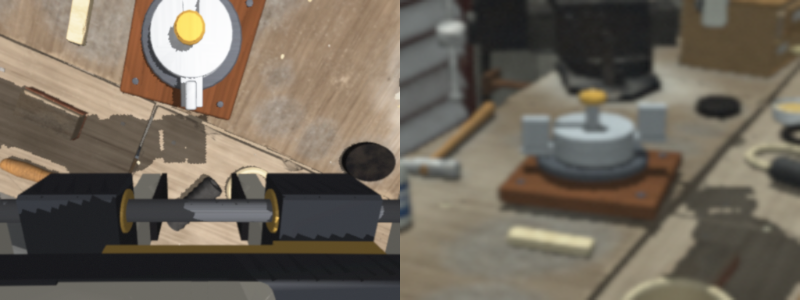

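```bash
python3 -c "
from station import *
print(job_done())"
```

```text
the job is handed in; nothing more can be done
None
```

The spare weight now lies flat on the loaded one, over the collar, with its slot pointing the opposite way. I handed the job in at about 15.5 s of the 42 s.

I gripped it by the lug, turned it to face away from the loaded weight's slot and slid it in sideways between the collar and the cap. Then I let it down to contact and let go.

**Last checks, with the gripper clear (about 0.14 m above the release height):**

| Check | Measured | Needed |
|---|---|---|
| Height of underside above the press's origin | 67.5 mm (wrist and side cameras agree) | 65 to 71 mm |
| Tilt | under 0.001 rad (wrist); about 0.008 rad (side, few points) | below 0.05 rad |
| Distance from the press's origin | about 5 mm | below 14 mm |
| Slot direction | within a few degrees of opposite | within 0.5 rad |

- **Forces:** the wrist force stayed within about 5 N in every reading, and the final reading was near zero, so the gripper is free.
- **Measurements that disagreed:** the first stem position from the fixed cameras was about 2–3 mm off the wrist camera's. I used the wrist camera, and the slot went in without touching the stem.
- **Not measured again:** the loaded weight, bottle, cup and sanding block. Nothing was felt touching them, and the last pictures show the loaded weight's lug still opposite the spare's.

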